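# Strip the coffee puck mould over the knock-out post

## Task

Take the puck mould apart for washing: set the steel ring that has a loose base in it down over the upright knock-out post, so that the post pushes the base up out of the ring and the ring ends standing on the post's foot. Then take the freed base off the top of the post and lay it flat in the round shallow tray, leaving the ring where it is around the post.

Things in the scene. Friction and masses are not known exactly. Their poses are not given: they have to be found in the camera images.
- mould_center (a point): Centre (half-way up, on the axis) of the mould ring: a plain steel ring standing on the counter, outer diameter 60 mm, height 30 mm, wall 2.5 mm (inner diameter 55 mm). At its bottom a 3 mm thick lip narrows the opening to 45 mm; a loose base lies on this lip and closes the ring, until it is pushed up. Its z axis is the ring's axis, up. Two bystanders look a little like it: an open aluminium ring with nothing in it (68 mm across, 22 mm tall) and a white cup.
- base_center (a point): Centre (half-way up) of the loose base: a plain aluminium disc, diameter 52 mm, 10 mm thick, about 70 g (the ring about 120 g); z is its axis. At the start it lies inside the ring on the lip, its underside 3 mm above the ring's underside, loose by 1.5 mm all round; it can only be pushed up and out through the top. Too deep in the ring to be gripped there.
- post_top (a point): Centre of the flat top of the fixed knock-out post: an upright plain white nylon rod 24 mm in diameter on a flat dark steel round foot 90 mm in diameter and 4 mm thick. The top is 52 mm above the counter, 48 mm above the foot; z up. The lip's opening passes over the rod with 10.5 mm to spare all round. With the ring standing on the foot, the base lies loose on the post's top, its underside 18 mm above the ring's upper rim.
- tray_floor (a point): Centre of the inner floor of the fixed round shallow steel tray: outer diameter 150 mm, inner diameter 144 mm, rim 8 mm above the counter, floor 3 mm above the counter; z up.
Mind the look-alikes: they are no part of the job. Leave any red look-alike of the part that bears mould_center alone. Of the things that look like the part that bears tray_floor, take the one that is farthest to the robot's right at the start.

How it is judged:
By the outcome, as a careful person would: the job done as asked, in the order asked, and still so for the second after the job is handed in, with the robot touching nothing.
It also fails if it takes over 59 s, if anything falls off the work surface, if the arm or the gripper's body presses on something with over 40 N, if the wrist force passes 120 N, or if a joint passes its speed limit or range.

## Robot

A 6-joint arm with a two-finger parallel gripper is mounted at the origin on the work surface. World frame = base frame: x ahead of the robot, y to its left, z up, the work surface at z = 0. Lengths are in mm, angles in rad, forces in N, time in s.
With the tool pointing down it reaches from about 300 to 775 mm from the base axis. Payload 14.6 kg.
Tool frame: the origin (TCP) lies midway between the tips of the shut fingers; the grasp point (between the pads) lies 19 mm behind it (manip.tcp_to_grasp is the distance from the TCP to the grasp point, in mm); z points along the fingers, x is the direction in which the jaws open and shut, and the axes are right-handed (so a half turn about z gives the same grasp; the last joint's range is limited). The gripper opens to 94 mm and grips with 3 to 60 N. Pads are 16 mm wide; open, the fingers measure 119 mm over their backs; the gripper's body (75 mm by 177 mm) begins 78 mm behind the grasp point.
Start: joints at [1.101, 0.3, 1.521, -0, 1.321, -0.067], TCP at [215.594, 505.973, 170.746] pointing down, gripper open.
Joint ranges: [-3.03, 3.03], [-0.79, 2.21], [0.23, 2.52], [-1.04, 4.18], [0, 3.07], [-2.55, 2.55]. Speed limits (rad/s): [2.22, 2.22, 2.57, 3.14, 3.14, 3.14].

## Interface

Orientations are given as [roll, pitch, yaw] about the fixed x, y, z axes, in that order (R = Rz(yaw) Ry(pitch) Rx(roll)).
In Python, from cell import manip gives the robot as it stands.
- The arm moves only by the tool arm_command, never from a script. Its argument "steps" is a list of rows, each a list of 3 entries, a list of its own where there are three numbers: the opening, from 0 (shut) to 1 (fully open), then the shift along the tool's x, y, z in cm, then the turn about the tool's z in rad. A call has 1 to 5 rows; each row shifts and turns the commanded pose from where the row before left it, along the tool's axes as they then stand; what a row does not reach is not made up. A row lasts 1/12 s, in which the tool goes at most 41.7 mm and 7.16 degrees, less where a joint would pass 70% of its speed; a pose out of reach is approached as far as the arm can. A call with a gripper value outside its range is refused whole. The fingers move at their own pace and stop on an object; "force" is the grip in N (left out, the last holds). Time passes only in rows, so rows that do not move let the fingers close. It gives the time, the measured TCP pose, the force and the opening at its end, in the units of the state.
- manip.read_state(): the state, without advancing time (a new reading comes with each control period).
- manip.camera(name): name is "scene" or "top" or "wrist"; returns (picture, depth): 384x512x3 uint8, red, green, blue; 384x512 float32, mm along the optical axis (not along the pixel's ray), 0 where there is no reading.
- manip.calibration(name): a dict with "fx", "fy", "cx", "cy" (pixels), "R" (3x3) and "t" (3): a world point X has camera coordinates R X + t; the wrist camera has in their place "tool_from_camera" (4x4, takes a point from camera to tool coordinates, whose origin is the TCP and whose axes are the tool frame's). Camera axes: x right, y down, z forward; pixel columns grow to the right and rows downward; lengths in mm; the calibration is good to about 2 mm. A picture is of the moment at which its call begins: read the wrist's pose just before it. calibration takes no time and is no camera call.
- manip.sign_off(): hands the job in, once; it reports no verdict.
The state is a dict: "clock": time; "joints": joint angles; "qd": joint speeds; "effort": joint torques, N m; "eef_pos": TCP position; "eef_rot": TCP orientation; "wrist_force": force on the tool from outside, world axes, zero at the start; "moment": the same for the moment, N m; "finger_gap": finger opening in mm.
Only numpy, scipy, OpenCV 4.12 (cv2) and the standard library are available. Lean on these libraries where they do the work, as an engineer would, in place of code of your own. Each camera call takes 0.05 s, during which the arm holds its last target.

## Working session

There is one attempt and no reset: what is moved stays moved. The work goes in short steps, Python scripts to look and compute and a tool call to move; the robot and the scene stay as the last step left them, time stands still between calls to the robot, and variables do not carry over. Pictures are saved under pics/ and viewed, and the job is handed in when it is done.

Besides the shell and the picture viewer there is one more tool, called after "Request:" in YAML: its name, and indented under it one key for each argument. arm_command: Moves the arm, as the interface text tells. Its arguments: {"type":"object","properties":{"steps":{"type":"array","items":{"type":"array"}},"force":{"type":"number"}},"required":["steps"]}

```bash
mkdir -p pics; ls
cat > h.py <<'E'
import numpy as np,cv2
from cell import manip
def save(n,p): cv2.imwrite('pics/'+n+'.png',cv2.cvtColor(p,cv2.COLOR_RGB2BGR))
E
python3 - <<'E'
from h import *
for c in ['scene','top']:
    p,d=manip.camera(c); save(c+'0',p); np.savez('pics/'+c+'0.npz',p=p,d=d)
    print(c,manip.calibration(c))
print(manip.calibration('wrist'))
print(manip.read_state())
E
```

```text
pics
scene {'fx': 498.3802508351172, 'fy': 498.3802508351172, 'cx': 253.6580479883002, 'cy': 194.35710490161554, 'R': array([[-0.38405203,  0.92314778, -0.01738453],
       [ 0.72186652,  0.28846811, -0.62904283],
       [-0.57568461, -0.25413448, -0.77717623]]), 't': array([ 207.72403322, -327.49675284, 1579.4229014 ])}
top {'fx': 487.35118374774333, 'fy': 487.35118374774333, 'cx': 260.2102931360942, 'cy': 191.98060806640996, 'R': array([[ 0.01150709, -0.99992934,  0.0029846 ],
       [-0.99590971, -0.01172824, -0.08958958],
       [ 0.08961825, -0.00194148, -0.9959743 ]]), 't': array([ -31.66142751,  525.63591765, 1221.29077821])}
{'fx': 298.7024223398276, 'fy': 298.7024223398276, 'cx': 252.18060353011987, 'cy': 190.49830711140928, 'tool_from_camera': array([[ 9.99999249e-01,  1.49947690e-04, -1.21632568e-03,
         1.07859602e-01],
       [ 1.60835232e-04,  9.67845450e-01,  2.51545541e-01,
        -7.36028614e+01],
       [ 1.21493395e-03, -2.51545548e-01,  9.67844699e-01,
        -2.13132670e+02],
       [ 0.00000000e+00,  0.00000000e+00,  0.00000000e+00,
         1.00000000e+00]])}
{'clock': 0.1, 'joints': array([ 1.10140236e+00,  3.00393212e-01,  1.52149057e+00, -4.81074229e-05,
        1.32071694e+00, -6.65850818e-02]), 'qd': array([-2.81312695e-04, -1.75285913e-03, -1.65453066e-03,  7.51677032e-05,
        1.61942673e-03,  1.48806239e-03]), 'effort': array([ 1.27718191e-03, -5.32638788e+01, -3.53290486e+01,  7.09348032e-02,
        2.35231215e-02, -9.59493877e-05]), 'eef_pos': array([215.4906404 , 505.74020914, 170.26736462]), 'eef_rot': array([-3.14157208e+00,  1.00893285e-03,  1.16799939e+00]), 'wrist_force': array([-0.13158002,  0.48531817, -0.38987385]), 'moment': array([-0.03413483,  0.02571293,  0.00757967]), 'finger_gap': 93.68794648818054}
```

View pics/scene0.png

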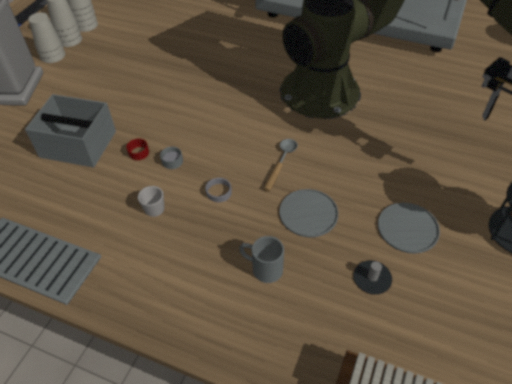

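View pics/top0.png

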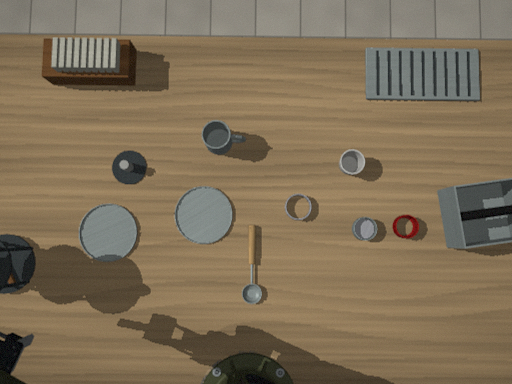

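Top view (up = +x, left = +y). Candidates for the mould are the grey filled ring at (365,229), the red ring at (405,227), the open ring at (298,207) and the white cup at (352,161). By the description it is (365,229). The trays are at (109,232) and (205,215); the one farther right is (205,215). The post is at (125,166), with its foot at (130,168).

```bash
cat >> h.py <<'E'
def cloud(c,d):
    k=manip.calibration(c); v,u=np.mgrid[0:384,0:512]
    P=np.stack([(u-k['cx'])/k['fx']*d,(v-k['cy'])/k['fy']*d,d],-1).astype(float)
    return (P-k['t'])@k['R']
def proj(c,X):
    k=manip.calibration(c); q=k['R']@np.array(X,float)+k['t']; return k['fx']*q[0]/q[2]+k['cx'],k['fy']*q[1]/q[2]+k['cy']
E
python3 - <<'E'
from h import *
C={}
for c in ['scene','top']:
    z=np.load(f'pics/{c}0.npz'); C[c]=(z['p'],z['d'],cloud(c,z['d']))
R={'top':dict(mould=(365,229,18),post=(125,166,26),tray=(205,215,36),open=(298,207,18),tray2=(109,232,36)),
'scene':dict(mould=(171,158,17),post=(374,272,24),tray=(308,213,36),open=(217,190,18),tray2=(407,227,36))}
for c in R:
  p,d,W=C[c]
  for n,(u,v,r) in R[c].items():
    w=W[v-r:v+r,u-r:u+r].reshape(-1,3); w=w[d[v-r:v+r,u-r:u+r].ravel()>0]
    for lo,hi in [(-3,1.5),(1.5,6),(6,14),(14,24),(24,36),(45,60)]:
      s=w[(w[:,2]>lo)&(w[:,2]<hi)]
      if len(s)>5 and hi>0:
        (x,y),rr=cv2.minEnclosingCircle(s[:,:2].astype(np.float32)); print(c,n,lo,hi,len(s),'mean',s.mean(0).round(1),'circ',round(x,1),round(y,1),round(rr,1))
t=C['top'][0][185:270,270:450]; s=C['scene'][0][120:215,115:245]
save('crop0',np.hstack([cv2.resize(t,(400,int(85*400/180))),cv2.resize(s,(260,189))[:188]]) if False else cv2.resize(t,(720,340),interpolation=cv2.INTER_CUBIC))
save('crop1',cv2.resize(s,(780,570),interpolation=cv2.INTER_CUBIC))
E
```

```text
top mould -3 1.5 510 mean [ 437.3 -297.3   -0.7] circ 437.9 -297.1 63.8
top mould 1.5 6 209 mean [ 432.5 -295.2    2.9] circ 434.5 -294.2 61.9
top mould 6 14 240 mean [ 438.6 -294.1   11.2] circ 431.2 -296.1 41.1
top mould 14 24 138 mean [ 436.9 -291.6   16.6] circ 437.2 -291.2 29.9
top mould 24 36 84 mean [ 438.  -293.6   28.9] circ 438.7 -292.2 30.4
top post -3 1.5 1269 mean [594.2 333.3  -0.6] circ 594.0 329.4 95.3
top post 1.5 6 854 mean [590.5 323.2   3.3] circ 594.6 332.0 93.0
top post 6 14 149 mean [590.1 316.3   7.5] circ 583.5 322.8 74.4
top post 14 24 12 mean [587.3 310.3  18.2] circ 589.3 315.2 11.5
top post 24 36 12 mean [585.  309.5  29.9] circ 587.9 314.9 10.5
top post 45 60 70 mean [590.1 316.9  51.4] circ 590.6 317.2 11.8
top tray -3 1.5 2360 mean [466.9 116.8  -0.5] circ 468.3 118.7 130.7
top tray 1.5 6 2011 mean [469.2 119.5   3.4] circ 468.6 118.8 128.3
top tray 6 14 382 mean [466.2 120.1   7.8] circ 479.1 133.0 108.0
top open -3 1.5 692 mean [ 492.3 -122.3   -0.7] circ 493.0 -121.8 62.4
top open 1.5 6 275 mean [ 491.5 -122.5    3. ] circ 490.1 -122.8 63.5
top open
[... 1406 characters left out ...]
 14 24 15 mean [412.1   2.4  17.3] circ 413.2 3.4 10.5
scene tray 45 60 15 mean [632.7  90.1  53.7] circ 633.0 91.4 7.4
scene open -3 1.5 718 mean [ 487.9 -131.3   -0.9] circ 485.9 -132.1 79.2
scene open 1.5 6 158 mean [ 487.  -122.4    2.9] circ 488.2 -130.6 74.3
scene open 6 14 100 mean [ 494.4 -122.3   10.3] circ 495.3 -122.2 35.8
scene open 14 24 135 mean [ 494.6 -119.4   18.9] circ 494.3 -120.2 35.8
scene tray2 -3 1.5 2678 mean [ 4.162e+02  3.601e+02 -4.000e-01] circ 411.0 366.2 152.7
scene tray2 1.5 6 1900 mean [422.  366.7   3.3] circ 414.5 365.1 151.7
scene tray2 6 14 233 mean [425.4 369.5   7.7] circ 457.5 356.2 110.1
scene tray2 45 60 6 mean [582.8 316.1  50.6] circ 583.4 316.1 5.2
```

View pics/crop0.png

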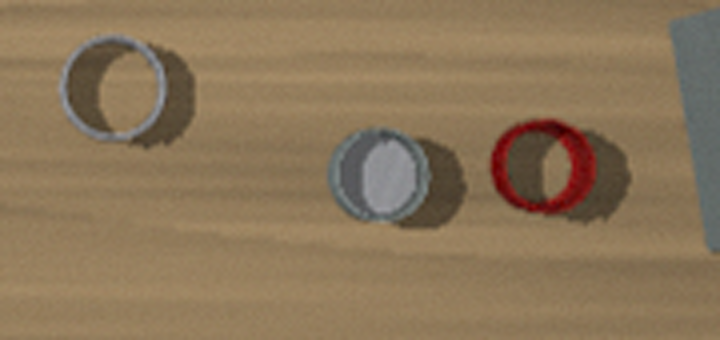

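View pics/crop1.png

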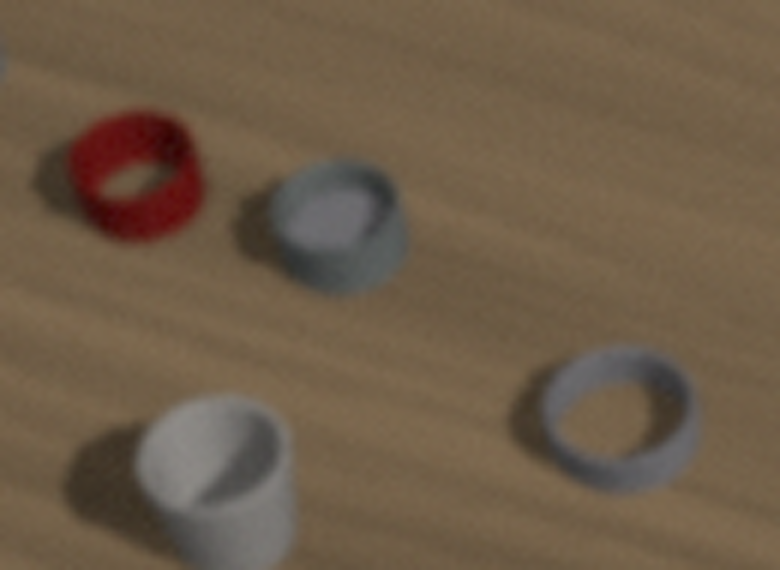

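The crop confirms it: the grey ring with a disc inside at (365,229) is the mould. The red ring sits about 98 mm to its −y side, so I'll put the jaws along x. First I turn the tool to yaw 0.

Request:
arm_command:
  steps:
    - [1, [0, 0, 0], 0.117]
    - [1, [0, 0, 0], 0.117]
    - [1, [0, 0, 0], 0.117]
    - [1, [0, 0, 0], 0.117]
    - [1, [0, 0, 0], 0.117]

```text
clock: 0.52
eef_pos: [215.5, 505.8, 170.4]
eef_rot: [3.141, 0.001, 0.577]
wrist_force: [0.3, 0.4, -0.1]
finger_gap: 94.1
```

Request:
arm_command:
  steps:
    - [1, [0, 0, 0], 0.117]
    - [1, [0, 0, 0], 0.117]
    - [1, [0, 0, 0], 0.117]
    - [1, [0, 0, 0], 0.117]
    - [1, [0, 0, 0], 0.116]

```text
clock: 0.93
eef_pos: [215.5, 505.8, 170.4]
eef_rot: [3.141, 0.0, -0.007]
wrist_force: [-0.4, -0.4, -0.7]
finger_gap: 93.7
```

Request:
arm_command:
  steps:
    - [1, [1.8, 3.2, 0], 0]
    - [1, [1.8, 3.2, 0], 0]
    - [1, [1.8, 3.2, 0], 0]
    - [1, [1.8, 3.2, 0], 0]
    - [1, [1.8, 3.2, 0], 0]

```text
clock: 1.35
eef_pos: [305.7, 344.2, 170.5]
eef_rot: [3.141, 0.0, -0.001]
wrist_force: [0.2, -0.2, -0.1]
finger_gap: 94.2
```

Request:
arm_command:
  steps:
    - [1, [1.8, 3.2, 0], 0]
    - [1, [1.8, 3.2, 0], 0]
    - [1, [1.8, 3.2, 0], 0]
    - [1, [1.8, 3.2, 0], 0]
    - [1, [1.8, 3.2, 0], 0]

```text
clock: 1.77
eef_pos: [395.7, 184.1, 170.7]
eef_rot: [3.142, 0.0, -0.001]
wrist_force: [1.2, 0.2, 0.3]
finger_gap: 94.1
```

Request:
arm_command:
  steps:
    - [1, [0.4, 3.8, 0], 0]
    - [1, [0.4, 3.8, 0], 0]
    - [1, [0.4, 3.8, 0], 0]
    - [1, [0.4, 3.8, 0], 0]
    - [1, [0.4, 3.8, 0], 0]

```text
clock: 2.18
eef_pos: [414.7, -6.1, 170.7]
eef_rot: [3.142, 0.0, -0.001]
wrist_force: [0.4, -0.4, 0.1]
finger_gap: 94.2
```

Request:
arm_command:
  steps:
    - [1, [0.4, 3.8, 0], 0]
    - [1, [0.4, 3.8, 0], 0]
    - [1, [0.4, 3.8, 0], 0]
    - [1, [0.4, 3.8, 0], 0]
    - [1, [0.4, 3.8, 0], 0]

```text
clock: 2.6
eef_pos: [434.5, -196.2, 170.6]
eef_rot: [-3.141, 0.0, -0.001]
wrist_force: [0.7, 0.4, -0.4]
finger_gap: 94.2
```

Request:
arm_command:
  steps:
    - [1, [0.4, 3.8, 0], 0]
    - [1, [0.0, 3.8, 0], 0]
    - [1, [0, 2.1, 0], 0]
    - [1, [0, 0, 0], 0]
    - [1, [0, 0, 0], 0]

```text
clock: 3.02
eef_pos: [438.3, -291.7, 170.1]
eef_rot: [-3.141, 0.001, -0.003]
wrist_force: [-0.0, 0.3, 0.4]
finger_gap: 94.0
```

```bash
cat >> h.py <<'E'
from scipy.spatial.transform import Rotation as Ro
def wrist(n):
    s=manip.read_state(); p,d=manip.camera('wrist'); save(n,p)
    k=manip.calibration('wrist'); T=np.eye(4); T[:3,:3]=Ro.from_euler('xyz',s['eef_rot']).as_matrix(); T[:3,3]=s['eef_pos']
    M=T@k['tool_from_camera']; v,u=np.mgrid[0:384,0:512]
    P=np.stack([(u-k['cx'])/k['fx']*d,(v-k['cy'])/k['fy']*d,d],-1).astype(float)
    W=P@M[:3,:3].T+M[:3,3]; np.savez('pics/'+n+'.npz',p=p,d=d,W=W,M=M); print(s['clock'],s['eef_pos'].round(1),s['eef_rot'].round(3),s['finger_gap']); return p,d,W,M
def band(W,d,c,r,lo,hi):
    m=(d>0)&(np.hypot(W[...,0]-c[0],W[...,1]-c[1])<r)&(W[...,2]>lo)&(W[...,2]<hi)
    s=W[m]; v,u=np.nonzero(m)
    if len(s)<6: print(lo,hi,len(s)); return
    (x,y),rr=cv2.minEnclosingCircle(s[:,:2].astype(np.float32)); print(lo,hi,len(s),s.mean(0).round(1),'circ',round(x,1),round(y,1),round(rr,1),'px',u.mean().round(),v.mean().round())
E
python3 - <<'E'
from h import *
p,d,W,M=wrist('w1')
for b in [(3,9),(9,15),(15,24),(24,28),(28,34)]: band(W,d,(439.5,-291.2),36,*b)
E
```

```text
3.0167 [ 438.3 -291.7  170.1] [-3.141e+00  1.000e-03 -3.000e-03] 93.95787215109911
3 9 79 [ 436.  -294.4    6.3] circ 438.5 -290.5 29.0 px 251.0 174.0
9 15 1341 [ 438.7 -291.7   12.3] circ 438.5 -290.3 29.2 px 253.0 172.0
15 24 132 [ 438.6 -300.    19.6] circ 438.3 -290.5 29.1 px 253.0 180.0
24 28 83 [ 440.  -296.3   26.4] circ 438.7 -291.3 29.7 px 254.0 178.0
28 34 280 [ 438.6 -290.8   29.2] circ 438.8 -291.5 29.7 px 253.0 174.0
```

View pics/w1.png

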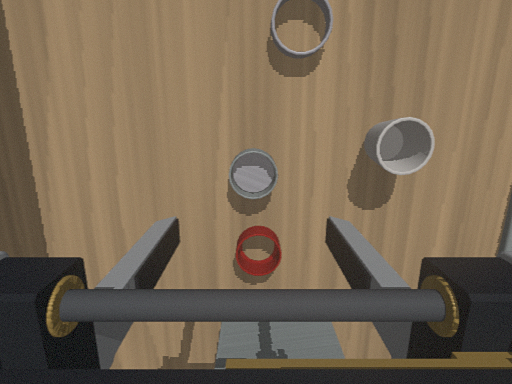

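The wrist view shows the mould at (253,174), rim at z≈29.5 and base top at about 13, centre (438.6, −291.3). That agrees with the fixed cameras. I descend now.

Request:
arm_command:
  steps:
    - [1, [0, 0, 3.5], 0]
    - [1, [0, 0, 3.5], 0]
    - [1, [0, 0, 3.5], 0]
    - [1, [0, 0, 3.0], 0]
    - [1, [0, 0, 1.5], 0]

```text
clock: 3.48
eef_pos: [437.6, -288.8, 17.5]
eef_rot: [-3.139, 0.003, 0.001]
wrist_force: [0.3, -0.1, -0.2]
finger_gap: 94.1
```

Request:
arm_command:
  steps:
    - [1, [0, 0, 1.0], 0]
    - [1, [0, 0, 0.5], 0]
    - [1, [0, 0, 0], 0]
    - [1, [0, 0, 0], 0]
    - [1, [0, 0, 0], 0]

```text
clock: 3.9
eef_pos: [439.4, -291.5, 7.0]
eef_rot: [3.14, -0.002, -0.001]
wrist_force: [-0.2, -0.2, -0.0]
finger_gap: 94.1
```

Request:
arm_command:
  steps:
    - [1, [0, 0, 0.3], 0]
    - [1, [0, 0, 0], 0]
    - [0.5, [0, 0, 0], 0]
    - [0.5, [0, 0, 0], 0]
    - [0.5, [0, 0, 0], 0]
  force: 25

```text
clock: 4.32
eef_pos: [438.8, -291.3, 2.9]
eef_rot: [3.142, -0.0, -0.001]
wrist_force: [0.4, 0.9, -0.1]
finger_gap: 77.5
```

Request:
arm_command:
  steps:
    - [0.5, [0, 0, 0], 0]
    - [0.5, [0, 0, 0], 0]
    - [0.5, [0, 0, 0], 0]
    - [0.5, [0, 0, 0], 0]
    - [0.5, [0, 0, 0], 0]

```text
clock: 4.73
eef_pos: [438.8, -291.3, 2.7]
eef_rot: [3.142, 0.0, -0.001]
wrist_force: [0.1, 0.6, -0.4]
finger_gap: 47.5
```

The gap of 47.5 mm is below the ring's 60 mm, so the ring isn't held. I look before doing anything else.

Run:
```python
from h import *
print(manip.read_state())
p,d,W,M=wrist('w2')
p,d=manip.camera('scene'); save('s2',cv2.resize(p[100:260,90:300],(787,600)))
```

```text
{'clock': 4.7333, 'joints': array([-6.55533360e-01,  4.53675344e-01,  1.74042016e+00, -2.74592892e-05,
        9.47520050e-01, -6.54504382e-01]), 'qd': array([-0.0010274 ,  0.00127122, -0.000684  ,  0.00047208, -0.0010381 ,
        0.00263619]), 'effort': array([-4.10251509e-03, -5.47676218e+01, -2.82525927e+01,  4.00684623e-02,
        5.86813828e-02,  2.38362336e-04]), 'eef_pos': array([ 438.79110917, -291.25691392,    2.73147987]), 'eef_rot': array([ 3.14158890e+00,  3.17381007e-05, -1.01295010e-03]), 'wrist_force': array([ 0.11367648,  0.58140727, -0.4228981 ]), 'moment': array([-0.05443427,  0.05202567, -0.03601325]), 'finger_gap': 47.5194987189496}
4.7333 [ 438.8 -291.3    2.7] [ 3.142e+00  0.000e+00 -1.000e-03] 47.5194987189496
```

View pics/w2.png

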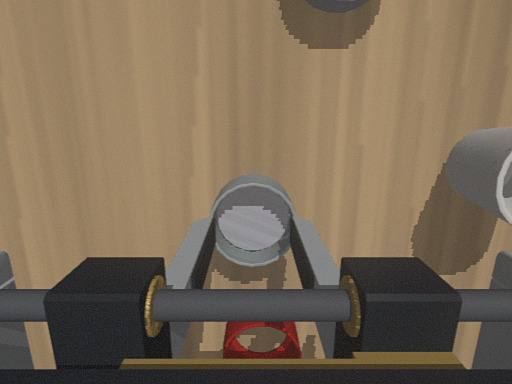

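View pics/s2.png

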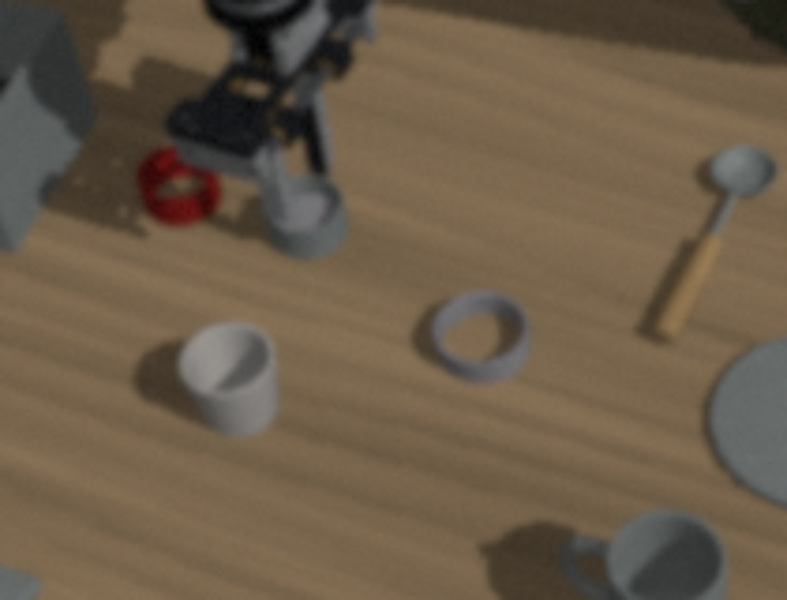

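Run:
```python
from h import *
z=np.load('pics/w2.npz');W,d=z['W'],z['d']
for b in [(9,15),(24,27.5),(27.5,33)]: band(W,d,(439,-285),45,*b)
p,d=manip.camera('top'); W=cloud('top',d); save('t2',cv2.resize(p[180:270,310:440],(780,540)))
for b in [(9,15),(24,27.5),(27.5,33)]: band(W,d,(439,-285),45,*b)
z=np.load('pics/w2.npz');W,d=z['W'],z['d']
for v in range(215,300,10): print(v,[tuple(W[v,u].round(0)) for u in (200,215,290,305)])
```

```text
9 15 4003 [ 438.4 -292.3   12.2] circ 438.5 -290.2 29.2 px 253.0 218.0
24 27.5 272 [ 438.6 -299.5   25.8] circ 438.5 -290.1 29.2 px 253.0 235.0
27.5 33 806 [ 438.1 -289.7   29. ] circ 438.6 -291.2 30.2 px 252.0 223.0
9 15 45 [ 446.6 -276.    12.4] circ 442.4 -277.4 22.9 px 358.0 224.0
24 27.5 8 [ 453.5 -270.8   25.4] circ 450.9 -273.0 16.6 px 356.0 222.0
27.5 33 14 [ 445.9 -268.5   29.8] circ 445.9 -274.9 21.3 px 356.0 224.0
215 [(np.float64(398.0), np.float64(-294.0), np.float64(-1.0)), (np.float64(411.0), np.float64(-290.0), np.float64(10.0)), (np.float64(466.0), np.float64(-291.0), np.float64(6.0)), (np.float64(478.0), np.float64(-294.0), np.float64(-1.0))]
225 [(np.float64(408.0), np.float64(-281.0), np.float64(53.0)), (np.float64(414.0), np.float64(-287.0), np.float64(38.0)), (np.float64(462.0), np.float64(-287.0), np.float64(38.0)), (np.float64(469.0), np.float64(-281.0), np.float64(53.0))]
235 [(np.float64(410.0), np.float64(-281.0), np.float64(67.0)), (np.float64(414.0), np.float64(-293.0), np.float64(39.0)), (np.float64(462.0), np.float64(-293.0), np.float64(40.0)), (np.floa
[... 800 characters left out ...]
p.float64(-289.0), np.float64(94.0)), (np.float64(408.0), np.float64(-345.0), np.float64(-1.0)), (np.float64(469.0), np.float64(-345.0), np.float64(-1.0)), (np.float64(462.0), np.float64(-290.0), np.float64(94.0))]
285 [(np.float64(414.0), np.float64(-293.0), np.float64(96.0)), (np.float64(408.0), np.float64(-354.0), np.float64(-1.0)), (np.float64(469.0), np.float64(-354.0), np.float64(-0.0)), (np.float64(462.0), np.float64(-294.0), np.float64(95.0))]
295 [(np.float64(425.0), np.float64(-263.0), np.float64(150.0)), (np.float64(428.0), np.float64(-263.0), np.float64(148.0)), (np.float64(448.0), np.float64(-263.0), np.float64(148.0)), (np.float64(451.0), np.float64(-263.0), np.float64(149.0))]
```

View pics/t2.png

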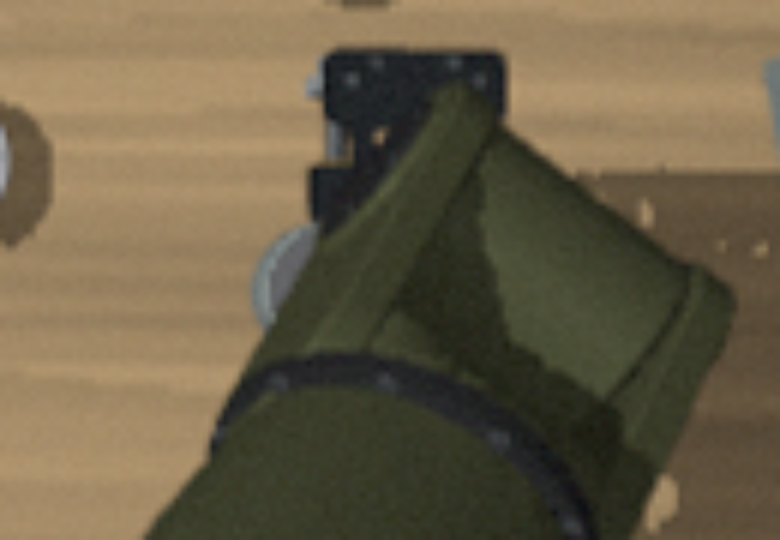

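Run:
```python
from h import *
z=np.load('pics/w2.npz');W,d,p=z['W'],z['d'],z['p']
save('w2c',cv2.resize(p[160:310,150:350],(800,600),interpolation=cv2.INTER_CUBIC))
for v in (185,195,205,212,218,222,226,230,236,242,248,256,260):
    print(v,[(u,*W[v,u].round(0).astype(int)) for u in range(196,222,3)])
```

```text
185 [(196, np.int64(396), np.int64(-270), np.int64(-1)), (199, np.int64(398), np.int64(-270), np.int64(0)), (202, np.int64(400), np.int64(-270), np.int64(-2)), (205, np.int64(403), np.int64(-270), np.int64(-1)), (208, np.int64(405), np.int64(-270), np.int64(-1)), (211, np.int64(407), np.int64(-270), np.int64(-1)), (214, np.int64(410), np.int64(-270), np.int64(-1)), (217, np.int64(412), np.int64(-270), np.int64(0)), (220, np.int64(414), np.int64(-271), np.int64(-2))]
195 [(196, np.int64(396), np.int64(-278), np.int64(0)), (199, np.int64(398), np.int64(-278), np.int64(-1)), (202, np.int64(400), np.int64(-278), np.int64(0)), (205, np.int64(402), np.int64(-278), np.int64(-1)), (208, np.int64(405), np.int64(-278), np.int64(0)), (211, np.int64(407), np.int64(-278), np.int64(-1)), (214, np.int64(409), np.int64(-278), np.int64(0)), (217, np.int64(412), np.int64(-278), np.int64(0)), (220, np.int64(417), np.int64(-271), np.int64(24))]
205 [(196, np.int64(395), np.int64(-286), np.int64(-1)), (199, np.int64(398), np.int64(-286), np.int64(0)), (202, np.int64(400), np.int64(-286), np.int64(-1)), (
[... 4327 characters left out ...]
292), np.int64(70)), (211, np.int64(414), np.int64(-298), np.int64(59)), (214, np.int64(408), np.int64(-329), np.int64(-1)), (217, np.int64(410), np.int64(-329), np.int64(-2)), (220, np.int64(412), np.int64(-328), np.int64(0))]
260 [(196, np.int64(413), np.int64(-282), np.int64(94)), (199, np.int64(414), np.int64(-283), np.int64(92)), (202, np.int64(414), np.int64(-285), np.int64(88)), (205, np.int64(414), np.int64(-290), np.int64(80)), (208, np.int64(414), np.int64(-295), np.int64(70)), (211, np.int64(405), np.int64(-332), np.int64(-1)), (214, np.int64(407), np.int64(-332), np.int64(-1)), (217, np.int64(410), np.int64(-332), np.int64(-1)), (220, np.int64(412), np.int64(-332), np.int64(-2))]
```

View pics/w2c.png

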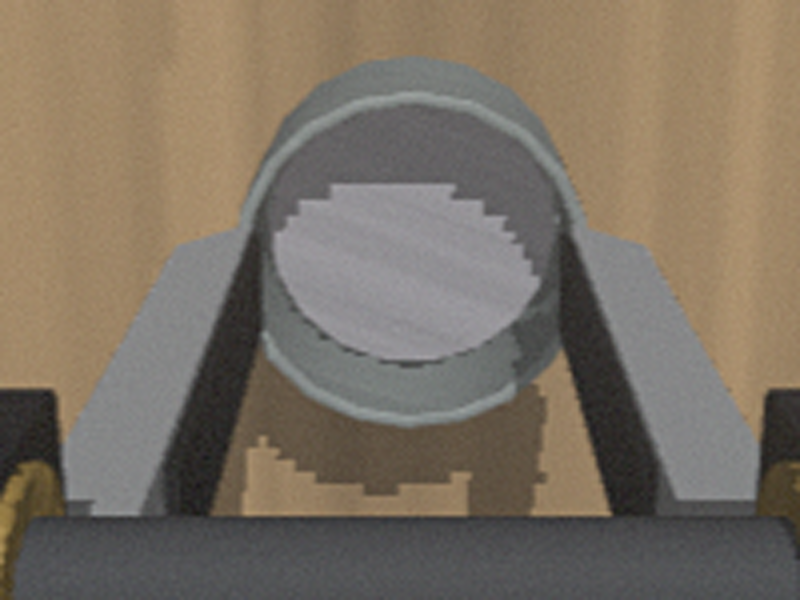

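The ring hasn't moved (still at 438.6, −291), yet the inner finger faces sit at x=414 and 462. I need to know where the fingertips really end, so I check the finger geometry in the open view w1.

Run:
```python
from h import *
k=manip.calibration('wrist'); A=np.linalg.inv(k['tool_from_camera'])
for n in ('w1','w2'):
    z=np.load(f'pics/{n}.npz');W,d,M=z['W'],z['d'],z['M']
    v,u=np.mgrid[0:384,0:512]
    P=np.stack([(u-k['cx'])/k['fx']*d,(v-k['cy'])/k['fy']*d,d],-1).astype(float)
    T=P@k['tool_from_camera'][:3,:3].T+k['tool_from_camera'][:3,3]
    m=(d>0)&(abs(T[...,1])<14)&(abs(T[...,0])<65)&(T[...,2]<60)&(T[...,2]>-97)&((W[...,2]>33))
    for s,mm in (('L',m&(T[...,0]<-5)),('R',m&(T[...,0]>5))):
        t=T[mm]; print(n,s,len(t),'x',np.percentile(t[:,0],[1,99]).round(1),'y',np.percentile(t[:,1],[1,99]).round(1),'zmax',t[:,2].max().round(1),'uv of tip',u[mm][t[:,2].argmax()],v[mm][t[:,2].argmax()])
def pt(X): q=A[:3,:3]@np.array(X)+A[:3,3]; return (k['fx']*q[0]/q[2]+k['cx']).round(),(k['fy']*q[1]/q[2]+k['cy']).round()
for X in [(-47,-8,0),(-47,-8,-38),(47,-8,0),(-24,-8,0),(-24,-8,-38),(0,0,0)]: print(X,pt(X))
print([proj('scene',X) for X in [(414,-291,3),(414,-291,40),(462,-291,3),(462,-291,40)]])
```

```text
w1 L 2248 x [-59.4 -47.3] y [-10.3   7.3] zmax -34.0 uv of tip 176 218
w1 R 2249 x [45.9 58. ] y [-10.3   7.3] zmax -33.1 uv of tip 326 227
w2 L 1695 x [-36.3 -24.3] y [-10.3   7. ] zmax -33.9 uv of tip 215 219
w2 R 1682 x [23.  34.9] y [-10.3   6.9] zmax -32.7 uv of tip 290 221
(-47, -8, 0) (np.float64(190.0), np.float64(203.0))
(-47, -8, -38) (np.float64(178.0), np.float64(221.0))
(47, -8, 0) (np.float64(316.0), np.float64(203.0))
(-24, -8, 0) (np.float64(221.0), np.float64(203.0))
(-24, -8, -38) (np.float64(215.0), np.float64(221.0))
(0, 0, 0) (np.float64(253.0), np.float64(213.0))
[(np.float64(176.05934390056206), np.float64(153.97215998726273)), (np.float64(174.21538077920553), np.float64(144.75157239516602)), (np.float64(167.87809932332988), np.float64(165.6341159846242)), (np.float64(165.82311715425533), np.float64(156.47292015821887))]
```

Run:
```python
from h import *
print(manip.tcp_to_grasp,[a for a in dir(manip) if a[0]!='_'])
p,d=manip.camera('scene');W=cloud('scene',d)
m=(d>0)&(abs(W[...,0]-438)<50)&(abs(W[...,1]+291)<14)&(W[...,2]>33)&(W[...,2]<90)
v,u=np.nonzero(m);w=W[m]
for lo in range(33,90,6):
    s=w[(w[:,2]>=lo)&(w[:,2]<lo+6)]; print(lo,len(s),s[:,0].min().round() if len(s) else '',s[:,0].max().round() if len(s) else '')
m=(d>0)&(np.hypot(W[...,0]-438,W[...,1]+291)<50)&(W[...,2]>3)&(W[...,2]<36)
w=W[m];print(len(w));
```

```text
18.8 ['Unreachable', 'calibration', 'camera', 'read_state', 'sign_off', 'tcp_to_grasp']
33 6 409.0 416.0
39 14 407.0 471.0
45 29 405.0 477.0
51 17 404.0 476.0
57 25 404.0 478.0
63 26 403.0 476.0
69 22 406.0 476.0
75 29 405.0 479.0
81 14 406.0 475.0
87 8 414.0 477.0
336
```

Both the wrist and scene cameras show the fingers ending about 36 mm above the reported TCP, at z≈38. They closed over the ring without touching it, so the true tips sit about 36 mm behind the stated TCP. I open and go down in small, force-checked steps.

Request:
arm_command:
  steps:
    - [1, [0, 0, 0], 0]
    - [1, [0, 0, 0], 0]
    - [1, [0, 0, 0], 0]
    - [1, [0, 0, 0], 0]
    - [1, [0, 0, 0], 0]

```text
clock: 5.35
eef_pos: [438.8, -291.3, 2.7]
eef_rot: [-3.142, 0.0, -0.001]
wrist_force: [-0.4, -0.3, 0.6]
finger_gap: 77.1
```

Request:
arm_command:
  steps:
    - [1, [0, 0, 0], 0]
    - [1, [0, 0, 0], 0]
    - [1, [0, 0, 0.2], 0]
    - [1, [0, 0, 0.2], 0]
    - [1, [0, 0, 0], 0]

```text
clock: 5.77
eef_pos: [438.6, -291.1, -1.8]
eef_rot: [-3.141, 0.001, -0.001]
wrist_force: [0.3, 0.1, 0.0]
finger_gap: 94.3
```

Request:
arm_command:
  steps:
    - [1, [0, 0, 0.5], 0]
    - [1, [0, 0, 0.5], 0]
    - [1, [0, 0, 0.5], 0]
    - [1, [0, 0, 0], 0]
    - [1, [0, 0, 0], 0]

```text
clock: 6.18
eef_pos: [438.6, -291.1, -16.7]
eef_rot: [-3.141, 0.001, -0.001]
wrist_force: [-0.2, 0.7, 0.3]
finger_gap: 94.1
```

Request:
arm_command:
  steps:
    - [1, [0, 0, 0.4], 0]
    - [1, [0, 0, 0.4], 0]
    - [1, [0, 0, 0.3], 0]
    - [1, [0, 0, 0], 0]
    - [1, [0, 0, 0], 0]

```text
clock: 6.6
eef_pos: [438.7, -291.2, -27.4]
eef_rot: [-3.141, 0.0, -0.001]
wrist_force: [0.0, 0.7, -0.3]
finger_gap: 93.8
```

Run:
```python
from h import *
p,d,W,M=wrist('w3'); save('w3',cv2.resize(p[130:310,130:370],(800,600)))
for b in [(9,15),(27.5,33)]: band(W,d,(439,-291),45,*b)
m=(abs(W[...,1]+291)<12)&(abs(abs(W[...,0]-438.5)-53)<9)&(W[...,2]>1.5)&(d>0)
print(np.percentile(W[m][:,2],[0,1,3,5,10]).round(1))
```

```text
6.6 [ 438.7 -291.2  -27.4] [-3.141e+00  0.000e+00 -1.000e-03] 93.8314375761742
9 15 5316 [ 438.4 -292.6   12.3] circ 438.2 -290.0 29.4 px 253.0 236.0
27.5 33 1346 [ 438.4 -289.3   29.1] circ 438.3 -291.1 30.1 px 253.0 241.0
[ 6.2 10.3 15.4 19.5 29.2]
```

View pics/w3.png

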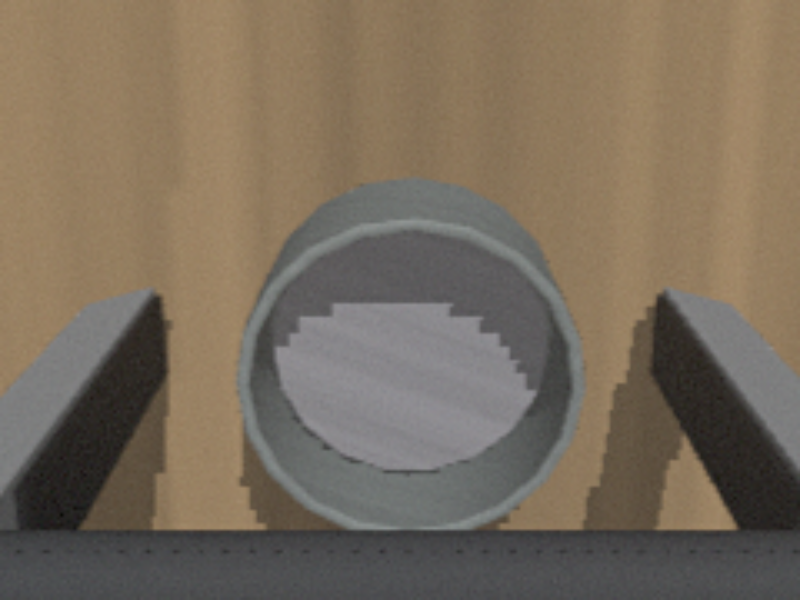

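Fingers now straddle the ring evenly with tips at about z=7 (edges at 155/240 and 580/665 in the crop). I raise 4 mm for body clearance over the base later, then grip.

Request:
arm_command:
  steps:
    - [1, [0, 0, -0.4], 0]
    - [1, [0, 0, 0], 0]
    - [0.5, [0, 0, 0], 0]
    - [0.5, [0, 0, 0], 0]
    - [0.5, [0, 0, 0], 0]
  force: 25

```text
clock: 7.07
eef_pos: [438.8, -291.2, -23.2]
eef_rot: [3.142, -0.0, -0.001]
wrist_force: [0.2, -0.6, -0.1]
finger_gap: 77.6
```

Request:
arm_command:
  steps:
    - [0.5, [0, 0, 0], 0]
    - [0.5, [0, 0, 0], 0]
    - [0.5, [0, 0, 0], 0]
    - [0.5, [0, 0, 0], 0]
    - [0.5, [0, 0, 0], 0]

```text
clock: 7.48
eef_pos: [438.8, -291.2, -23.3]
eef_rot: [-3.142, 0.0, -0.001]
wrist_force: [0.4, -0.2, -0.5]
finger_gap: 57.9
```

Request:
arm_command:
  steps:
    - [0.5, [0, 0, 0], 0]
    - [0.5, [0, 0, 0], 0]
    - [0.5, [0, 0, -0.5], 0]
    - [0.5, [0, 0, -1], 0]
    - [0.5, [0, 0, -1], 0]

```text
clock: 7.9
eef_pos: [438.7, -291.2, 2.6]
eef_rot: [-3.141, 0.0, -0.001]
wrist_force: [-0.5, -0.1, -1.2]
finger_gap: 58.0
```

Run:
```python
from h import *
p,d,W,M=wrist('w4'); save('w4',cv2.resize(p[130:310,130:370],(800,600)))
s=manip.read_state();print(s['wrist_force'],s['finger_gap'])
m=(d>0)&(np.hypot(W[...,0]-438,W[...,1]+291)<45)&(W[...,2]<100)
print(np.histogram(W[m][:,2],bins=range(-5,80,5)))
```

```text
7.9 [ 438.7 -291.2    2.6] [-3.141e+00  0.000e+00 -1.000e-03] 57.994954143250176
[ 1.57186679 -0.79796344  1.20740467] 58.3658971525973
(array([3358,  494,    0,    0,    0,    0,  139,  248, 5014,  665,  739,
       1275,  885,  246,  280,  293]), array([-5,  0,  5, 10, 15, 20, 25, 30, 35, 40, 45, 50, 55, 60, 65, 70, 75]))
```

View pics/w4.png

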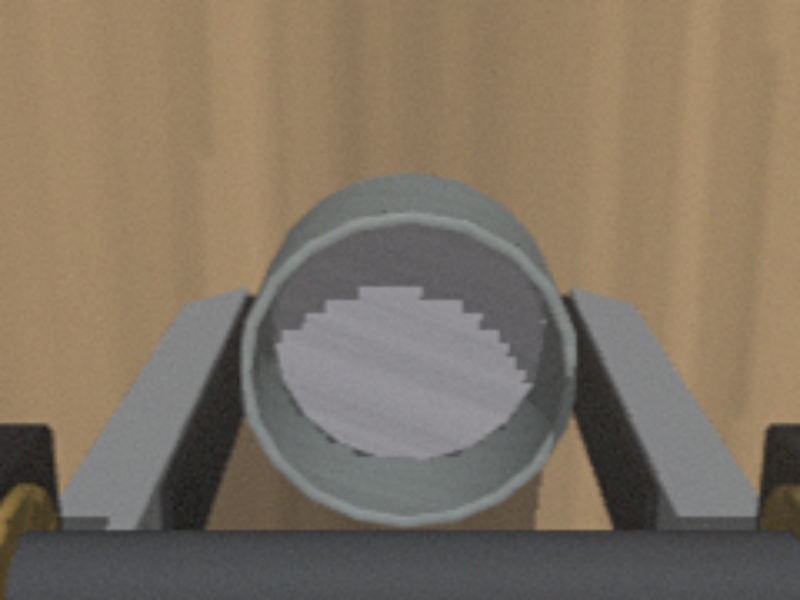

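Lifted: the ring and its base are held, ring bottom about 26 mm up. I go higher and carry it to the post.

Request:
arm_command:
  steps:
    - [0.5, [0, 0, -2], 0]
    - [0.5, [0, 0, -3], 0]
    - [0.5, [0, 0, -3], 0]
    - [0.5, [0, 0, -3], 0]
    - [0.5, [0, -1, -1.7], 0]

```text
clock: 8.37
eef_pos: [439.5, -282.7, 132.8]
eef_rot: [3.139, -0.004, -0.002]
wrist_force: [0.3, 0.7, -0.9]
finger_gap: 58.2
```

Request:
arm_command:
  steps:
    - [0.5, [0, -2, 0], 0]
    - [0.5, [0, -3, 0], 0]
    - [0.5, [0, -3, 0], 0]
    - [0.5, [0, -3, 0], 0]
    - [0.5, [0, -3, 0], 0]

```text
clock: 8.78
eef_pos: [438.7, -140.0, 129.5]
eef_rot: [3.141, -0.001, -0.001]
wrist_force: [1.0, 0.1, -0.7]
finger_gap: 58.3
```

Request:
arm_command:
  steps:
    - [0.5, [0, -3, 0], 0]
    - [0.5, [0, -3, 0], 0]
    - [0.5, [0, -3, 0], 0]
    - [0.5, [0, -3, 0], 0]
    - [0.5, [0, -3, 0], 0]

```text
clock: 9.2
eef_pos: [438.9, 10.2, 129.6]
eef_rot: [3.142, -0.001, -0.001]
wrist_force: [-0.3, -0.1, -1.0]
finger_gap: 58.4
```

Request:
arm_command:
  steps:
    - [0.5, [0.5, -3, 0], 0]
    - [0.5, [1.5, -3, 0], 0]
    - [0.5, [1.5, -3, 0], 0]
    - [0.5, [1.5, -3, 0], 0]
    - [0.5, [1.5, -3, 0], 0]

```text
clock: 9.62
eef_pos: [504.8, 160.5, 129.6]
eef_rot: [-3.141, -0.001, -0.001]
wrist_force: [0.8, -0.4, -1.2]
finger_gap: 58.3
```

Request:
arm_command:
  steps:
    - [0.5, [1.5, -3, 0], 0]
    - [0.5, [1.5, -3, 0], 0]
    - [0.5, [1.5, -2, 0], 0]
    - [0.5, [0, 0, 0], 0]
    - [0.5, [0, 0, 0], 0]

```text
clock: 10.03
eef_pos: [549.3, 239.4, 128.7]
eef_rot: [3.141, 0.0, 0.0]
wrist_force: [0.6, -0.5, -1.1]
finger_gap: 58.5
```

Run:
```python
from h import *
p,d,W,M=wrist('w5')
for b in [(2,8),(30,45),(46,56)]: band(W,d,(591.5,318),60,*b)
```

```text
10.0333 [549.3 239.4 128.7] [3.141 0.    0.   ] 58.48378912249569
2 8 4574 [590.7 319.7   3.3] circ 591.5 318.5 44.9 px 291.0 105.0
30 45 30 [581.5 317.7  37.4] circ 584.8 318.1 9.8 px 286.0 107.0
46 56 520 [591.  318.7  51.1] circ 591.1 318.7 11.8 px 298.0 106.0
```

View pics/w5.png

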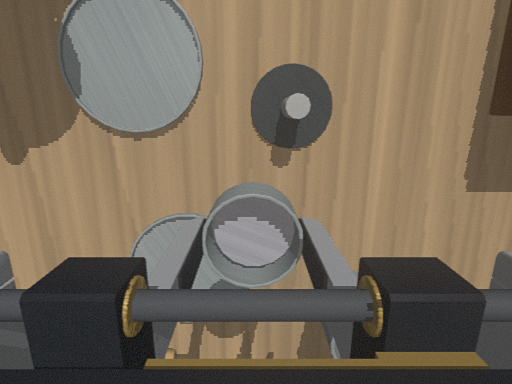

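The wrist view shows the post top at (298,106), i.e. (591.2, 318.6), with the foot centre matching at (591.5, 318.5). I check the ring's centre relative to the TCP.

Run:
```python
from h import *
z=np.load('pics/w5.npz');W,d=z['W'],z['d']
for b in [(162,169),(176,180),(178,186)]: band(W,d,(549.3,239.4),34,*b)
m=(d>0)&(np.hypot(W[...,0]-549.3,W[...,1]-239.4)<34)
h=np.histogram(W[m][:,2],bins=range(140,200,3));print(h)
```

```text
162 169 5148 [549.4 238.5 164.5] circ 549.3 243.8 32.8 px 254.0 232.0
176 180 602 [548.4 234.9 178.1] circ 549.3 243.0 33.0 px 252.0 246.0
178 186 1697 [548.9 239.4 180.9] circ 549.4 242.5 33.1 px 253.0 241.0
(array([   0,    0,    0,    8,  114,  126,  262, 1827, 3186,  359,  381,
        409,  414, 1363,  166,   85,   92,   87,  100]), array([140, 143, 146, 149, 152, 155, 158, 161, 164, 167, 170, 173, 176,
       179, 182, 185, 188, 191, 194, 197]))
```

Request:
arm_command:
  steps:
    - [0.5, [1.4, -2.6, 0], 0]
    - [0.5, [1.4, -2.6, 0], 0]
    - [0.5, [1.4, -2.7, 0], 0]
    - [0.5, [0, 0, 0], 0]
    - [0.5, [0, 0, 0], 0]

```text
clock: 10.5
eef_pos: [591.3, 317.5, 128.5]
eef_rot: [3.141, 0.0, -0.001]
wrist_force: [-0.0, 0.3, -0.8]
finger_gap: 57.9
```

Request:
arm_command:
  steps:
    - [0.5, [0, 0, 2], 0]
    - [0.5, [0, 0, 2.5], 0]
    - [0.5, [0, 0, 2], 0]
    - [0.5, [0, 0, 0.5], 0]
    - [0.5, [0, 0, 0], 0]

```text
clock: 10.92
eef_pos: [590.7, 316.2, 58.1]
eef_rot: [3.141, 0.002, -0.002]
wrist_force: [-0.6, 0.9, -1.4]
finger_gap: 58.2
```

Run:
```python
from h import *
p,d,W,M=wrist('w6'); print(manip.read_state()['wrist_force'])
p,d=manip.camera('scene'); save('s6',cv2.resize(p[200:320,300:460],(800,600)))
```

```text
10.9167 [590.7 316.2  58.1] [ 3.141e+00  2.000e-03 -2.000e-03] 58.24754227677704
[-0.48075302 -0.14624554 -0.03147911]
```

View pics/s6.png

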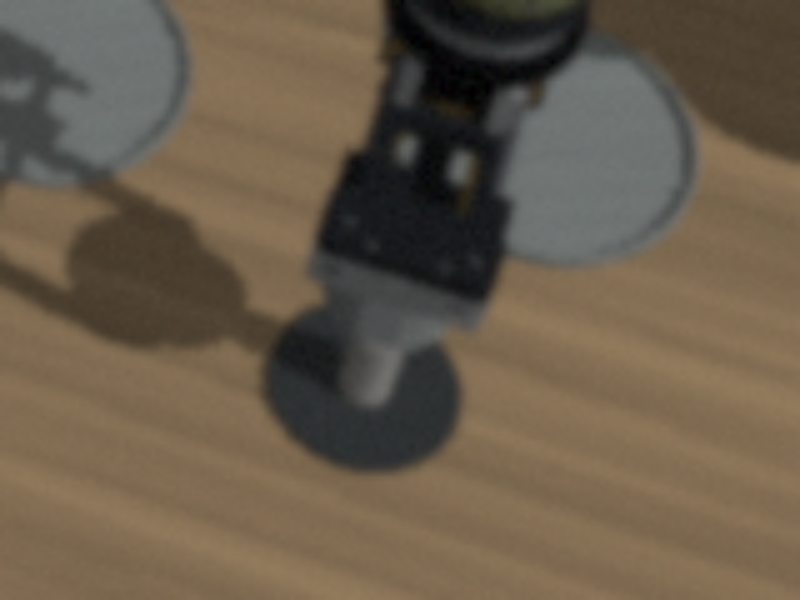

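View pics/w6.png

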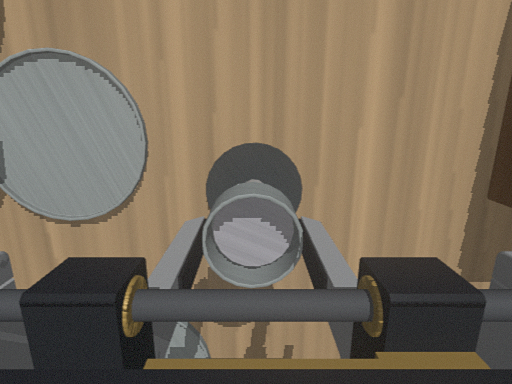

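Request:
arm_command:
  steps:
    - [0.5, [0, 0, 0], 0]
    - [0.5, [0, 0, 0], 0]
    - [0.5, [0, 0, 0], 0]

```text
clock: 11.27
eef_pos: [591.8, 317.7, 59.8]
eef_rot: [-3.141, -0.001, -0.001]
wrist_force: [0.4, 0.1, -1.4]
finger_gap: 58.3
```

Request:
arm_command:
  steps:
    - [0.5, [0, -0.1, 1], 0]
    - [0.5, [0, 0, 1], 0]
    - [0.5, [0, 0, 1], 0]
    - [0.5, [0, 0, 0], 0]
    - [0.5, [0, 0, 0], 0]

```text
clock: 11.68
eef_pos: [590.9, 318.3, 27.5]
eef_rot: [3.141, 0.002, -0.001]
wrist_force: [0.2, -0.3, -0.9]
finger_gap: 58.2
```

Request:
arm_command:
  steps:
    - [0.5, [0, 0, 0.3], 0]
    - [0.5, [0, 0, 0.3], 0]
    - [0.5, [0, 0, 0.3], 0]
    - [0.5, [0, 0, 0.3], 0]
    - [0.5, [0, 0, 0.3], 0]

```text
clock: 12.1
eef_pos: [591.5, 318.6, 13.6]
eef_rot: [-3.141, -0.0, -0.001]
wrist_force: [-0.1, 0.8, -0.4]
finger_gap: 58.3
```

Run:
```python
from h import *
p,d,W,M=wrist('w7'); print(manip.read_state()['wrist_force'])
save('w7',cv2.resize(p[130:310,130:370],(800,600)))
```

```text
12.1 [591.5 318.6  13.6] [-3.141e+00 -0.000e+00 -1.000e-03] 58.292813130311956
[-0.56983612 -0.09102662 -1.26100865]
```

View pics/w7.png

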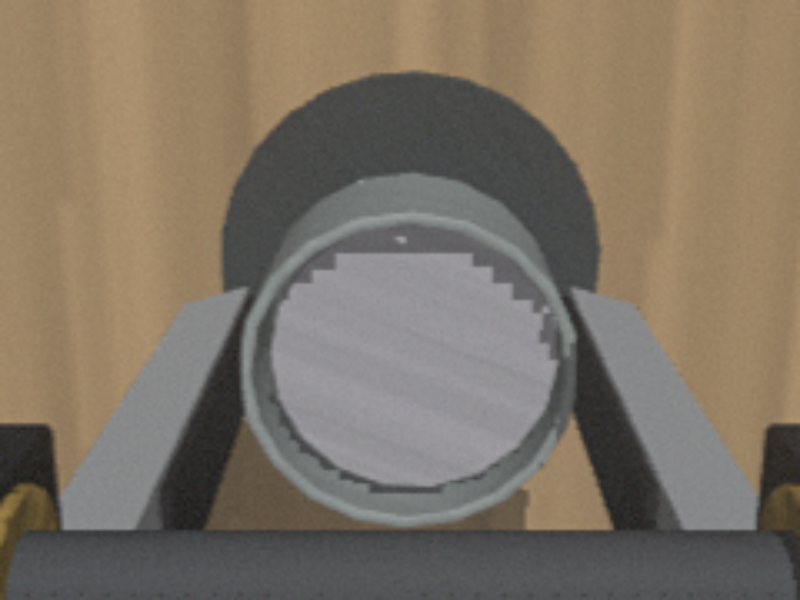

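The base is rising evenly inside the ring. I keep going down; the foot should be met at a TCP z of about −19.

Request:
arm_command:
  steps:
    - [0.5, [0, 0, 0.4], 0]
    - [0.5, [0, 0, 0.4], 0]
    - [0.5, [0, 0, 0.4], 0]
    - [0.5, [0, 0, 0.4], 0]
    - [0.5, [0, 0, 0.4], 0]

```text
clock: 12.57
eef_pos: [591.3, 318.6, -6.8]
eef_rot: [3.141, 0.0, -0.001]
wrist_force: [0.6, 0.2, -1.3]
finger_gap: 58.4
```

Request:
arm_command:
  steps:
    - [0.5, [0, 0, 0.4], 0]
    - [0.5, [0, 0, 0.3], 0]
    - [0.5, [0, 0, 0.2], 0]
    - [0.5, [0, 0, 0], 0]
    - [0.5, [0, 0, 0], 0]

```text
clock: 12.98
eef_pos: [591.4, 318.6, -15.2]
eef_rot: [-3.142, -0.0, -0.001]
wrist_force: [0.3, 0.5, -1.0]
finger_gap: 58.7
```

Request:
arm_command:
  steps:
    - [0.5, [0, 0, 0.2], 0]
    - [0.5, [0, 0, 0.1], 0]
    - [0.5, [0, 0, 0], 0]
    - [0.5, [0, 0, 0], 0]

```text
clock: 13.32
eef_pos: [591.4, 318.6, -18.3]
eef_rot: [3.142, 0.0, -0.001]
wrist_force: [-0.1, 0.4, -0.3]
finger_gap: 58.7
```

Run:
```python
from h import *
p,d,W,M=wrist('w8'); print(manip.read_state()['wrist_force'])
save('w8',cv2.resize(p[130:310,130:370],(800,600)))
for b in [(2,7),(27,37),(55,66)]: band(W,d,(591.4,318.6),34,*b)
```

```text
13.3167 [591.4 318.6 -18.3] [ 3.142e+00  0.000e+00 -1.000e-03] 58.72406924426508
[ 0.5501619  -0.4074851   0.09689694]
2 7 1649 [591.5 336.6   3.6] circ 591.4 324.5 33.0 px 254.0 198.0
27 37 1014 [589.9 337.   33. ] circ 591.4 323.7 32.8 px 251.0 212.0
55 66 7262 [591.6 324.9  61.1] circ 591.4 323.7 32.9 px 254.0 253.0
```

View pics/w8.png

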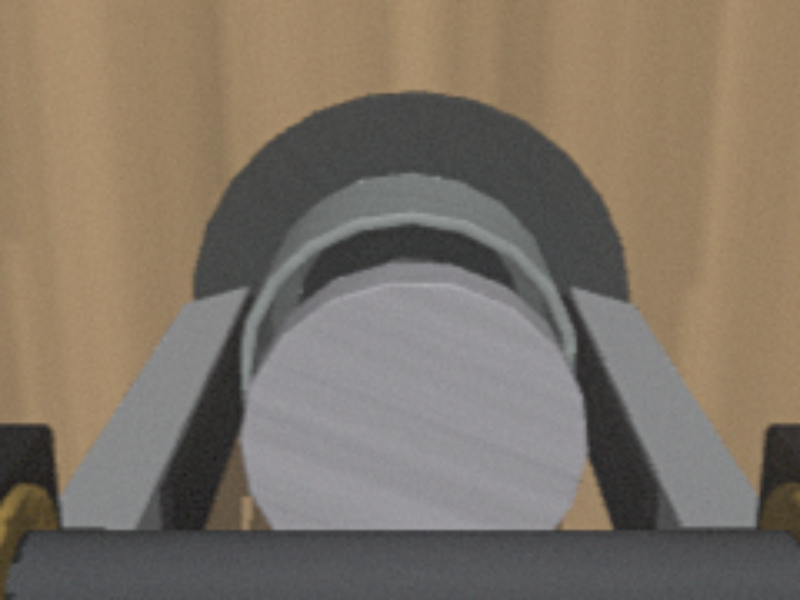

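The base is free and level on the post (top at z≈61.5) and the ring is within about 1 mm of the foot. I go down a last bit, then release.

Request:
arm_command:
  steps:
    - [0.5, [0, 0, 0.1], 0]
    - [0.5, [0, 0, 0], 0]
    - [0.75, [0, 0, 0], 0]
    - [0.75, [0, 0, 0], 0]
    - [0.75, [0, 0, 0], 0]

```text
clock: 13.78
eef_pos: [591.4, 318.6, -19.2]
eef_rot: [-3.142, -0.0, -0.001]
wrist_force: [0.2, -0.1, -0.3]
finger_gap: 70.1
```

Request:
arm_command:
  steps:
    - [0.75, [0, 0, 0], 0]
    - [0.75, [0, 0, 0], 0]
    - [0.75, [0, 0, -0.5], 0]
    - [0.75, [0, 0, -1], 0]
    - [0.75, [0, 0, -1], 0]

```text
clock: 14.2
eef_pos: [591.4, 318.6, 6.7]
eef_rot: [3.142, 0.0, -0.001]
wrist_force: [-0.3, -0.6, 0.8]
finger_gap: 70.3
```

Request:
arm_command:
  steps:
    - [0.75, [0, 0, -1], 0]
    - [0.75, [0, 0, -1], 0]
    - [0.75, [0, 0, 0], 0]
    - [0.75, [0, 0, 0], 0]
    - [0.75, [0, 0, 0], 0]

```text
clock: 14.62
eef_pos: [591.2, 318.5, 25.5]
eef_rot: [3.141, 0.0, -0.001]
wrist_force: [0.1, 0.3, -0.5]
finger_gap: 70.6
```

Run:
```python
from h import *
p,d,W,M=wrist('w9')
save('w9',cv2.resize(p[130:310,130:370],(800,600)))
for b in [(2,7),(31,37),(58,66)]: band(W,d,(591.4,318.6),32,*b)
m=(d>0)&(abs(W[...,2]-62)<4)&(np.hypot(W[...,0]-591,W[...,1]-318)<27);print(W[m].min(0).round(1),W[m].max(0).round(1),np.median(W[m],0).round(1))
```

```text
14.6167 [591.2 318.5  25.5] [ 3.141e+00  0.000e+00 -1.000e-03] 70.57194787176425
2 7 804 [591.2 336.1   3.8] circ 591.5 321.7 31.7 px 253.0 184.0
31 37 459 [589.3 336.6  33.1] circ 590.6 320.1 29.7 px 251.0 192.0
58 66 4837 [591.6 320.7  61.3] circ 591.7 319.7 26.1 px 254.0 228.0
[566.1 294.1  58. ] [617.2 344.8  63.3] [591.6 320.7  61.3]
```

View pics/w9.png

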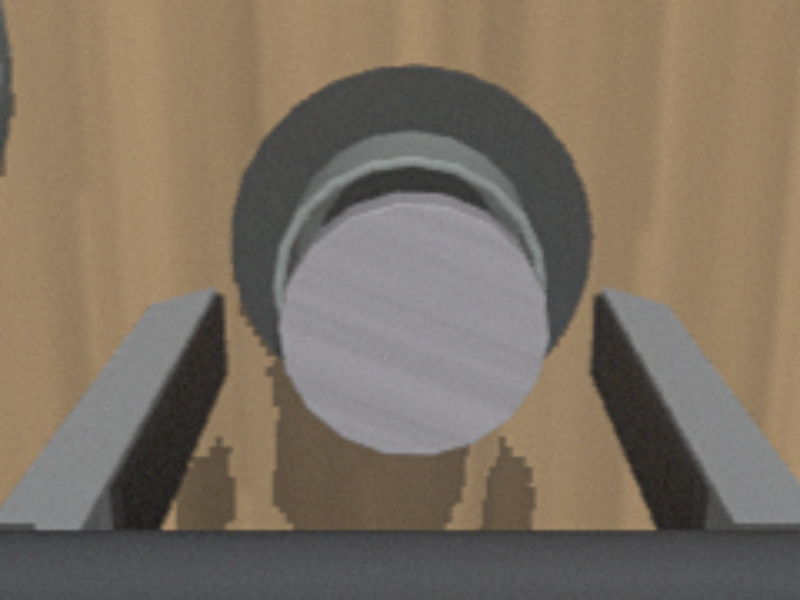

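Ring on the foot, base centred at (591.7, 319.7). I lower so the tips are about level with the base's underside and grip the base.

Request:
arm_command:
  steps:
    - [0.75, [0, -0.1, 0.5], 0]
    - [0.75, [0, 0, 0.4], 0]
    - [0.75, [0, 0, 0], 0]
    - [0.75, [0, 0, 0], 0]
    - [0.4, [0, 0, 0], 0]
  force: 15

```text
clock: 15.08
eef_pos: [591.4, 319.6, 16.5]
eef_rot: [3.141, 0.0, -0.001]
wrist_force: [0.4, 0.4, 0.2]
finger_gap: 66.4
```

Request:
arm_command:
  steps:
    - [0.4, [0, 0, 0], 0]
    - [0.4, [0, 0, 0], 0]
    - [0.4, [0, 0, 0], 0]
    - [0.4, [0, 0, 0], 0]
    - [0.4, [0, 0, 0], 0]

```text
clock: 15.5
eef_pos: [591.5, 319.6, 16.9]
eef_rot: [-3.141, -0.0, -0.001]
wrist_force: [0.7, -0.6, 0.5]
finger_gap: 51.5
```

Request:
arm_command:
  steps:
    - [0.4, [0, 0, 0], 0]
    - [0.4, [0, 0, 0], 0]
    - [0.4, [0, 0, 0], 0]
    - [0.4, [0, 0, -0.5], 0]
    - [0.4, [0, 0, -1.5], 0]

```text
clock: 15.92
eef_pos: [590.2, 319.0, 34.9]
eef_rot: [3.14, 0.004, -0.001]
wrist_force: [0.1, 0.9, -0.4]
finger_gap: 51.3
```

Run:
```python
from h import *
p,d,W,M=wrist('w10')
save('w10',cv2.resize(p[130:310,130:370],(800,600)))
for b in [(2,7),(31,37),(50,54),(74,85)]: band(W,d,(591.4,318.6),26,*b)
```

```text
15.9167 [590.2 319.   34.9] [ 3.14e+00  4.00e-03 -1.00e-03] 51.296874038450085
2 7 749 [592.6 329.9   4. ] circ 591.4 319.0 25.9 px 256.0 189.0
31 37 0
50 54 0
74 85 5109 [590.8 319.9  79.3] circ 591.4 318.6 26.0 px 254.0 235.0
```

View pics/w10.png

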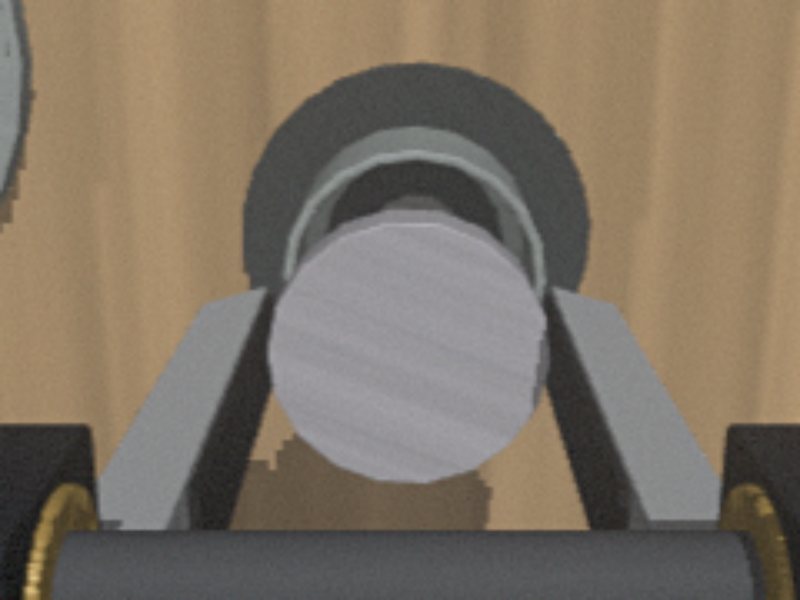

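The base is held and lifted, with the ring left on the foot. I go up and over to the right-hand tray.

Request:
arm_command:
  steps:
    - [0.4, [0, 0, -1.5], 0]
    - [0.4, [0, 0, -2], 0]
    - [0.4, [0, 0, -2], 0]
    - [0.4, [-1, 2, -0.5], 0]
    - [0.4, [-2, 3, 0], 0]

```text
clock: 16.38
eef_pos: [562.4, 270.7, 98.3]
eef_rot: [-3.14, -0.003, 0.001]
wrist_force: [0.9, 0.0, -0.7]
finger_gap: 51.3
```

Request:
arm_command:
  steps:
    - [0.4, [-2, 3, 0], 0]
    - [0.4, [-2, 3, 0], 0]
    - [0.4, [-2, 3, 0], 0]
    - [0.4, [-2, 3, 0], 0]
    - [0.4, [-1.2, 2, 0], 0]

```text
clock: 16.8
eef_pos: [467.4, 127.9, 96.8]
eef_rot: [3.141, 0.0, -0.001]
wrist_force: [0.3, -0.6, -0.4]
finger_gap: 51.9
```

Request:
arm_command:
  steps:
    - [0.4, [0, 1.1, 0], 0]
    - [0.4, [0, 0, 0], 0]
    - [0.4, [0, 0, 0], 0]

```text
clock: 17.05
eef_pos: [470.1, 118.9, 97.1]
eef_rot: [-3.141, -0.001, -0.002]
wrist_force: [0.8, 0.9, -0.1]
finger_gap: 51.8
```

Run:
```python
from h import *
p,d,W,M=wrist('w11')
for b in [(1.5,5.5),(6.5,12)]: band(W,d,(469,119),77,*b)
band(W,d,(469,119),29,115,135)
```

```text
17.05 [470.1 118.9  97.1] [-3.141e+00 -1.000e-03 -2.000e-03] 51.823377819609064
1.5 5.5 9355 [469.6 138.7   2.5] circ 469.4 123.4 73.1 px 252.0 165.0
6.5 12 733 [469.3 150.9   7.4] circ 469.6 121.9 74.7 px 252.0 153.0
115 135 97 [466.3 137.5 133.3] circ 469.2 127.5 27.6 px 247.0 204.0
```

View pics/w11.png

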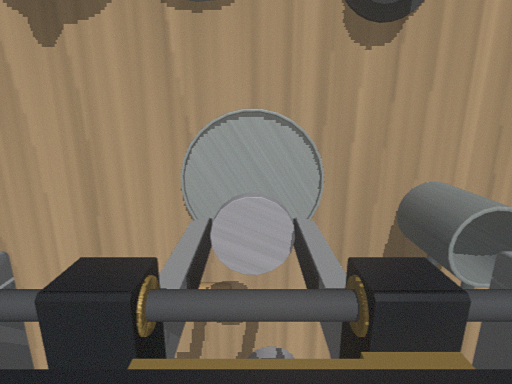

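The tray is under the tool, centre about (469.5, 120.5). The mug is nearby, so I check clearance for the wide gripper body before lowering.

Run:
```python
from h import *
for c in ('top','scene'):
    z=np.load(f'pics/{c}0.npz');W=cloud(c,z['d']);d=z['d']
    m=(d>0)&(W[...,2]>25)&(W[...,0]>520)&(W[...,0]<720)&(W[...,1]>0)&(W[...,1]<200)
    print(c,m.sum(),W[m].min(0).round(),W[m].max(0).round())
z=np.load('pics/w11.npz');W,d=z['W'],z['d']
m=(d>0)&(W[...,0]>520)&(W[...,2]>25)&(W[...,2]<130);print(np.percentile(W[m],[1,99],axis=0).round())
```

```text
top 504 [626.  14.  25.] [697. 119.  96.]
scene 1095 [629.  14.  25.] [702. 122.  94.]
[[627.  51.  26.]
 [696. 122.  90.]]
```

Request:
arm_command:
  steps:
    - [0.4, [0, -0.1, 2], 0]
    - [0.4, [0, 0, 3], 0]
    - [0.4, [0, 0, 3], 0]
    - [0.4, [0, 0, 2], 0]
    - [0.4, [0, 0, 1], 0]

```text
clock: 17.52
eef_pos: [468.2, 120.5, -16.1]
eef_rot: [3.141, 0.004, 0.0]
wrist_force: [0.2, 0.1, -1.0]
finger_gap: 51.6
```

Request:
arm_command:
  steps:
    - [0.4, [0, 0, 0.5], 0]
    - [0.4, [0, 0, 0], 0]
    - [0.4, [0, 0, 0], 0]
    - [0.4, [0, 0, 0], 0]

```text
clock: 17.85
eef_pos: [470.1, 120.0, -17.1]
eef_rot: [-3.141, -0.002, -0.001]
wrist_force: [0.4, -0.0, -1.0]
finger_gap: 51.8
```

Request:
arm_command:
  steps:
    - [0.4, [0, 0, 0.5], 0]
    - [0.4, [0, 0, 0.4], 0]
    - [0.4, [0, 0, 0.2], 0]
    - [0.4, [0, 0, 0], 0]
    - [0.4, [0, 0, 0], 0]

```text
clock: 18.27
eef_pos: [469.1, 119.7, -29.3]
eef_rot: [3.142, 0.0, -0.001]
wrist_force: [-0.5, -0.6, -0.3]
finger_gap: 51.5
```

Request:
arm_command:
  steps:
    - [0.4, [0, 0, 0.1], 0]
    - [0.4, [0, 0, 0.1], 0]
    - [0.4, [0, 0, 0], 0]
    - [0.4, [0, 0, 0], 0]

```text
clock: 18.6
eef_pos: [469.2, 119.7, -31.3]
eef_rot: [-3.142, 0.0, -0.001]
wrist_force: [-0.2, -0.3, 0.4]
finger_gap: 51.5
```

Request:
arm_command:
  steps:
    - [0.75, [0, 0, 0], 0]
    - [0.75, [0, 0, 0], 0]
    - [0.75, [0, 0, 0], 0]
    - [0.75, [0, 0, 0], 0]
    - [0.75, [0, 0, 0], 0]

```text
clock: 19.02
eef_pos: [469.2, 119.7, -31.2]
eef_rot: [3.142, -0.0, -0.001]
wrist_force: [-0.4, 0.6, -0.4]
finger_gap: 70.6
```

Request:
arm_command:
  steps:
    - [0.75, [0, 0, 0], 0]
    - [0.75, [0, 0, -1], 0]
    - [0.75, [0, 0, -2], 0]
    - [0.75, [0, 0, -3], 0]
    - [0.75, [0, 0, -3], 0]

```text
clock: 19.43
eef_pos: [468.7, 119.6, 60.2]
eef_rot: [3.141, 0.001, -0.001]
wrist_force: [1.5, 0.4, 0.6]
finger_gap: 70.5
```

Request:
arm_command:
  steps:
    - [0.75, [0, 0, -3], 0]
    - [0.75, [0, 0, -3], 0]
    - [0.75, [0, 0, 0], 0]
    - [0.75, [0, 0, 0], 0]
    - [0.75, [0, 0, 0], 0]

```text
clock: 19.85
eef_pos: [468.9, 119.7, 118.5]
eef_rot: [3.142, 0.0, -0.001]
wrist_force: [-0.1, 0.1, 0.5]
finger_gap: 70.5
```

Run:
```python
from h import *
p,d,W,M=wrist('w12')
for b in [(1,5),(10,16)]: band(W,d,(469,119),70,*b)
m=(d>0)&(W[...,2]>9.5)&(W[...,2]<17)&(np.hypot(W[...,0]-469,W[...,1]-119)<26)
A=np.c_[W[m][:,:2],np.ones(m.sum())];print('plane',np.linalg.lstsq(A,W[m][:,2],rcond=None)[0])
p,d=manip.camera('scene'); W=cloud('scene',d)
for b in [(2,7),(15,28),(28,37),(46,56)]: band(W,d,(591.4,318.6),48,*b)
save('s12',cv2.resize(p[150:320,250:460],(741,600)))
```

```text
19.85 [468.9 119.7 118.5] [ 3.142e+00  0.000e+00 -1.000e-03] 70.49210274361157
1 5 9754 [469.2 121.9   2.4] circ 469.0 119.0 70.0 px 253.0 177.0
10 16 1677 [468.8 120.1  12.3] circ 468.8 119.6 26.0 px 253.0 181.0
plane [ 4.04841895e-04 -1.27425554e-03  1.22593793e+01]
2 7 424 [603.5 319.5   4.2] circ 590.7 319.0 47.7 px 371.0 280.0
15 28 162 [599.1 319.7  22. ] circ 593.6 319.0 30.5 px 373.0 275.0
28 37 153 [593.6 318.1  31.7] circ 591.8 320.2 31.6 px 374.0 271.0
46 56 84 [593.8 319.4  51.1] circ 592.5 318.9 12.9 px 376.0 266.0
```

View pics/w12.png

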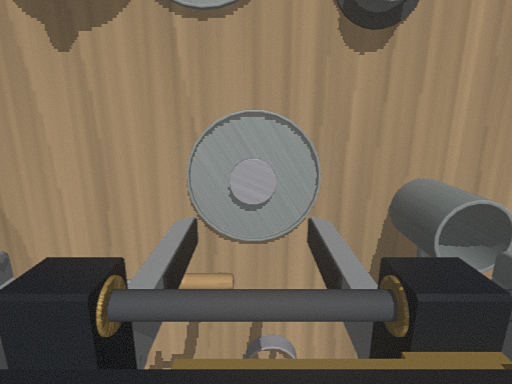

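View pics/s12.png

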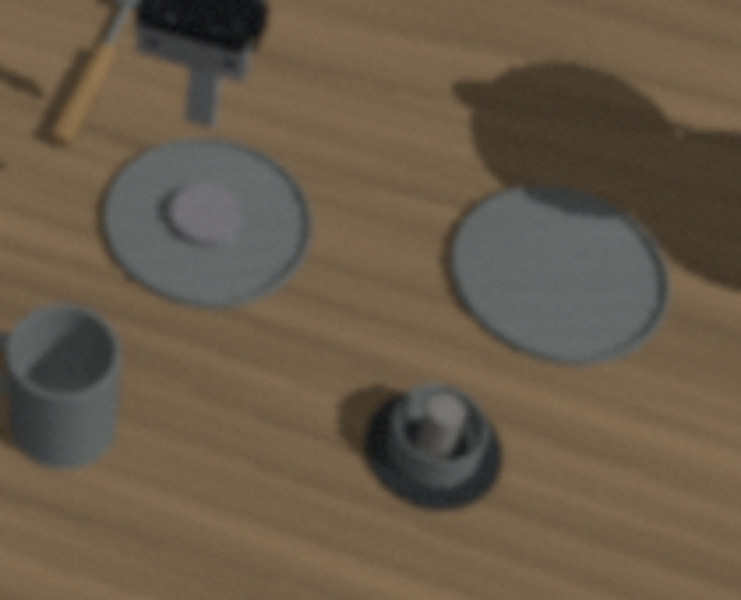

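The base lies flat in the right-hand tray: wrist pixel (253,181), tilt ≈0, top at z≈12.3. The ring stands around the post on its foot (scene crop about (437,440)), and the gripper is clear. I hand it in.

```bash
python3 -c "
from cell import manip
print(manip.sign_off())"
```

```text
the job is handed in; nothing more can be done
None
```

The mould is apart: the ring stands around the post on its foot, and the freed base lies flat in the round tray farther to the robot's right. I handed the job in at about 20 s of the 59 s, with the gripper clear of everything.

**What I did:** I gripped the grey filled ring and left the red ring, open ring and cup alone. I lowered the ring over the post until the base came free, and released it on the foot. Then I took the base off the top of the post and laid it in the tray.

**Last checks:**
- **Base:** centred at (468.8, 119.6), about 1 mm from the tray's centre. Its top is at z ≈ 12.3 against an expected 13, with no measurable tilt.
- **Ring:** centred around the post at about (592, 320). Its rim reads about 33 mm against an expected 34, so it is standing on the foot.
- **Wrist force:** 1.5 N or less per axis in every reading I took.

**What disagreed:**
- **Finger length:** the real fingertips end about 35 mm short of the stated TCP. My first grasp closed on air above the ring without moving it. I measured the offset in the wrist and scene cameras, allowed for it in every later move, and so the TCP readings near the counter were negative.
- **Finger opening:** it read about 58 mm on the 60 mm ring. The lift and the pictures confirmed the ring was held.

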